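# Press a brass plate onto a sculpture plinth with a toggle clamp

### The arm

A 6-joint arm with a two-finger parallel gripper is mounted at the origin on the work surface. World frame = base frame: x ahead of the robot, y to its left, z up, the work surface at z = 0. Lengths are in m, angles in degrees, forces in N, time in s.
With the tool pointing down it reaches from about 0.375 to 0.9 m from the base axis. Payload 3.1 kg.
Tool frame: the origin (TCP) lies on the centre line of the jaws, within the pads' length; the fingertips stand 19 mm ahead of it and the grasp point (between the pads) is the TCP; z points along the fingers, y is the direction in which the jaws open and shut (so a half turn about z gives the same grasp; the last joint's range is limited). The gripper opens to 87 mm and grips with 3 to 60 N. Pads are 19 mm wide; open, the fingers measure 117 mm over their backs; the gripper's body (75 mm by 190 mm) begins 51 mm behind the grasp point.
Start: joints at [64.773, 30.224, 82.088, -0, 67.689, -10.227], TCP at [0.162, 0.604, 0.242] pointing down, gripper open.
Joint ranges: [-176.69, 176.69], [-43.24, 126.21], [12.49, 139.97], [-82, 262], [0, 151.66], [-163.58, 163.58]. Speed limits (degrees/s): [159.86, 159.86, 180, 180, 180, 180].

### API

Orientations are given as a 3x3 rotation matrix whose columns are the frame's x, y, z axes.
In Python, from rig import bot gives the robot as it stands.
- The arm moves only by the tool carry_out, never from a script. Its argument "targets" is a list of rows, each a list of 6 numbers: the shift along the tool's x, y, z each as a share of 200 mm, from -1 to 1, then the turn, a rotation vector about the tool's x, y, z each as a share of pi/2 rad, from -1 to 1. In form: [[dx, dy, dz, ax, ay, az], ...]. A call has 1 to 20 rows; each row is the pose to reach, as a shift and turn from the pose measured when the call began, along the tool's axes at that moment; what a row does not reach only later rows make up. A row lasts 1/8 s, in which the tool goes at most 62.5 mm and 10.7 degrees, less where a joint would pass 70% of its speed; a pose out of reach is approached as far as the arm can. A call with a number of a shift or a turn outside -1 to 1 is refused whole. A call with a gripper value outside its range is refused whole. "jaw" is the gripper's target within -1 to 1 (fully open at 1, half-way at 0, shut at -1), set as the call begins (left out, the last holds). The fingers move at their own pace and stop on an object; the grip force is fixed at half the most. Time passes only in rows, so rows that repeat a pose let the fingers close. It gives the time, the measured TCP pose, the force and the opening at its end, in the units of the state.
- bot.read_state(): the state, without advancing time (a new reading comes with each control period).
- bot.capture(name): name is "side" or "top" or "wrist"; returns the picture (400x640x3 uint8, blue, green, red); there is no depth.
- bot.camera_info(name): a dict with "camera_matrix" (3x3 intrinsics, pixels), "view" (4x4, takes a point from world to camera coordinates); the wrist camera has in their place "mount" (4x4, takes a point from camera to tool coordinates, whose origin is the TCP and whose axes are the flange's). Camera axes: x right, y down, z forward; pixel columns grow to the right and rows downward; lengths in m; the calibration is good to about 2 mm. A picture is of the moment at which its call begins: read the wrist's pose just before it. camera_info takes no time and is no camera call.
- bot.hand_in(): hands the job in, once; it reports no verdict.
The state is a dict: "time_s": time; "joint_positions": joint angles; "qvel": joint speeds; "tau": joint torques, N m; "position": TCP position; "tcp_rot": TCP orientation; "force": force on the tool from outside, world axes, zero at the start; "moment": the same for the moment, N m; "opening": opening from 0.0 (shut) to 1.0 (fully open).
Only numpy, scipy, OpenCV 4.12 (cv2) and the standard library are available. Lean on these libraries where they do the work, as an engineer would, in place of code of your own. Each camera call takes 0.05 s, during which the arm holds its last target.

### The job

Lay the brass plate (self-adhesive underneath) flat on the wooden plinth in the jig, centred and square inside the marked rectangle; lower it into place, do not drop it. Then swing the clamp handle fully over past dead centre and let go, so that the clamp by itself presses the plate for at least two seconds. Finally swing the handle fully back so that the clamp stands open, leave the plate where it is on the plinth, let go, and leave the other things on the bench alone.

Things in the scene. Friction and masses are not known exactly. Their poses are not given: they have to be found in the camera images.
- brass_plate_center (a point): Centre (half-way up) of the brass-coloured loose plate, 64 mm (its x) by 44 mm (its y) by 12 mm thick, about 0.28 kg, lying flat on the bench. It is the one to be mounted.
- plinth_mark (a point): Centre of the black rectangle drawn on the top face (46 mm above the bench) of a pale wooden plinth, a loose block 100 (x) by 80 (y) by 28 mm high inside the jig's low fence (fence top 30 mm above the bench). Rectangle: 72 mm along x, 52 mm along y; the plate's 64 mm side goes along this x, either way round. z up.
- clamp_pivot (a point): On the pivot pin of the clamp's handle, between two steel cheeks, 79 mm above the bench; fixed to the jig. x: level, from clamp to plinth (plinth centre 170 mm along it), y: the hinge axis, level, z: up.
- clamp_knob (a point): Centre of the green barrel grip, a cylinder 32 mm in diameter and 36 mm long along the hinge axis, that spins freely on the end of the clamp's handle, 125 mm from clamp_pivot, and moves on an arc about it (88 mm above the bench at handle 0, 202 mm at 1.7). Rod below it 12 mm thick (18 mm at a black sleeve). It can be pinched from above by its flat ends.
- clamp_handle (a joint): Handle angle, rad. 0: laid fully back, away from the plinth, 1.5 from upright; clamp arm up. Grows as the handle swings up and over towards the plinth (value - 1.5 from upright, positive to clamp_pivot's +x). The pad meets the plate at about 1.1, presses hardest at 1.5 (dead centre), is locked at 1.7 (end stop) with about 7 N. Forces of 5 to 10 N at the knob move it. Its weight keeps it back near 0.
- clamp_pad: Black rubber pad, 22 mm across, on a sprung spindle near the end of the clamp's steel arm; origin where the spindle leaves the arm, 115 mm from the arm's pivot (above the jig's origin, 85 mm up). Open: the arm stands upright, top 212 mm above the bench, pad 35 mm out towards the plinth. Shut: arm level, 85 mm above the bench, pad over plinth_mark.
- grey_plate_center (a point): Centre of a dark grey loose steel plate of the same size as the brass one, lying on the bench. Not wanted here; leave it.
- brush_tin: Bright metal tin 68 mm across and 85 mm high with brush handles up to 175 mm high standing in it, loose on the bench; origin at the centre of its foot. Leave it.
- mallet: Hammer with a wooden handle, lying on the bench. Leave it.
- jar: Amber jar 64 mm across, 85 mm high with a white cap, standing on the bench; origin at the centre of its foot. Leave it.
- jig: The clamping jig fixed to the bench: dark wooden board 290 by 130 mm, 18 mm thick, with fence and toggle clamp. Origin: on the bench under the clamp arm's pivot; x towards the plinth (115 mm to its centre), z up. The board reaches from -105 to 185 mm along x; the open handle overhangs to -195 mm.
Not all that is in view belongs to the job. Of the things that look like the part that bears brass_plate_center, take the one that is farthest to the robot's right at the start.

How it is judged (in metres and radians):
On the way, in this order (a step that is already met when the one before it is completed fails the run):
1. the brass plate lies on the plinth, centred within 7 mm and square within 0.12 rad to the mark, let go, clamp still open (horizontal distance between brass_plate_center and plinth_mark below 0.007 m and z of brass_plate_center in the frame of plinth_mark between 0.003 and 0.009 m and angle between the x axis of brass_plate_center and the x axis of plinth_mark, either way round below 0.12 rad and contact force between the fingers and brass_plate below 0.3 N and value of joint clamp_handle below 0.7 rad), for 0.2 s.
2. the clamp is locked over centre (handle above 1.6 rad) and presses the plate with over 4 N for two seconds, the robot touching neither clamp nor plate (value of joint clamp_handle above 1.6 rad and contact force between clamp_pad and brass_plate above 4 N and contact force between each of the fingers, the arm and jig below 0.3 N and contact force between the fingers and brass_plate below 0.3 N), for 1.9 s.
3. the handle is swung fully back (below 0.25 rad) (value of joint clamp_handle below 0.25 rad), for 0.2 s.
At the end, for the whole second after the job is handed in: The brass plate lies flat on the plinth, its centre within 7 mm of the mark's centre and its long side within 0.12 rad (7 degrees) of the rectangle's; the clamp handle is back open (below 0.25 rad); the plinth is still in its fence (within 8 mm of where it began) (horizontal distance between brass_plate_center and plinth_mark below 0.007 m and z of brass_plate_center in the frame of plinth_mark between 0.003 and 0.009 m and angle between the x axis of brass_plate_center and the x axis of plinth_mark, either way round below 0.12 rad and value of joint clamp_handle below 0.25 rad and distance of plinth_mark from where it was at the start of the episode below 0.008 m); the robot touches nothing.
It fails at once if the brass plate is let go in the air above the plinth (more than 10 mm up) (horizontal distance between brass_plate_center and plinth_mark below 0.06 m and z of brass_plate_center in the frame of plinth_mark above 0.016 m and contact force between the fingers and brass_plate below 0.05 N).
It fails at once if the grey plate, the tin, the hammer or the jar is moved more than 30 mm (distance of any of grey_plate_center, brush_tin, mallet, jar from where it was at the start of the episode above 0.03 m).
It also fails if it takes over 66 s, if anything falls off the work surface, if the arm or the gripper's body presses on something with over 40 N, if the wrist force passes 120 N, or if a joint passes its speed limit or range.

## Working session

There is one attempt and no reset: what is moved stays moved. The work goes in short steps, Python scripts to look and compute and a tool call to move; the robot and the scene stay as the last step left them, time stands still between calls to the robot, and variables do not carry over. Pictures are saved under pics/ and viewed, and the job is handed in when it is done.

Besides the shell and the picture viewer there is one more tool, called after "Call:" by a JSON object that holds its "name" and its "arguments", one argument or row to a line. carry_out: Moves the arm, as the interface text tells. Shift numbers are shares of 200 mm and turn numbers shares of pi/2 rad, none past 1 either way. Its arguments: {"type":"object","properties":{"targets":{"type":"array"},"jaw":{"type":"number"}},"required":["targets"]}

```bash
mkdir -p pics; ls
python3 - <<'E'
from rig import bot
import cv2
print(bot.read_state())
for n in ("side","top","wrist"):
    print(n,bot.camera_info(n))
    cv2.imwrite(f"pics/{n}0.png",bot.capture(n))
E
```

```text
pics
{'time_s': 0.0, 'joint_positions': array([ 6.47714217e+01,  3.02785490e+01,  8.21526431e+01,  1.16759848e-03,
        6.76889592e+01, -1.02294578e+01]), 'qvel': array([ 0.00979878, -0.03659882,  0.06790958, -0.05084587, -0.06059122,
        0.02395346]), 'tau': array([-1.94663895e-03, -4.40050435e+01, -1.76592332e+01,  6.31837081e-02,
        5.83371834e-02, -1.53291844e-04]), 'position': array([0.16145778, 0.60310659, 0.24059683]), 'tcp_rot': array([[-9.65927614e-01,  2.58810772e-01, -9.10874628e-04],
       [ 2.58812079e-01,  9.65925846e-01, -1.88897209e-03],
       [ 3.90951022e-04, -2.06035566e-03, -9.99997801e-01]]), 'force': array([-0.24667333, -0.4328427 , -0.23702099]), 'moment': array([-0.00018571,  0.03397901, -0.00220022]), 'opening': 1.0003527916538324}
side {'camera_matrix': array([[488.17184644,   0.        , 313.46012794],
       [  0.        , 488.17184644, 197.80149759],
       [  0.        ,   0.        ,   1.        ]]), 'view': array([[ 0.96106864, -0.27623173, -0.006565  , -0.48216073],
       [-0.21823433, -0.74428209, -0.63120357,  0.20429406],
       [ 0.
[... 373 characters left out ...]
02235, -0.02938085, -0.03303184,  0.50576555],
       [ 0.03257277,  0.01596858, -0.99934179,  1.29541475],
       [ 0.        ,  0.        ,  0.        ,  1.        ]])}
wrist {'camera_matrix': array([[347.80087282,   0.        , 321.5712458 ],
       [  0.        , 347.80087282, 196.12483043],
       [  0.        ,   0.        ,   1.        ]]), 'mount': array([[ 1.25939471e-03, -9.56661257e-01, -2.91200367e-01,
         8.03956693e-02],
       [ 9.99999201e-01,  1.17218484e-03,  4.73934422e-04,
         4.22832595e-04],
       [-1.12054043e-04, -2.91200731e-01,  9.56661968e-01,
        -1.42764218e-01],
       [ 0.00000000e+00,  0.00000000e+00,  0.00000000e+00,
         1.00000000e+00]])}
```

View pics/side0.png

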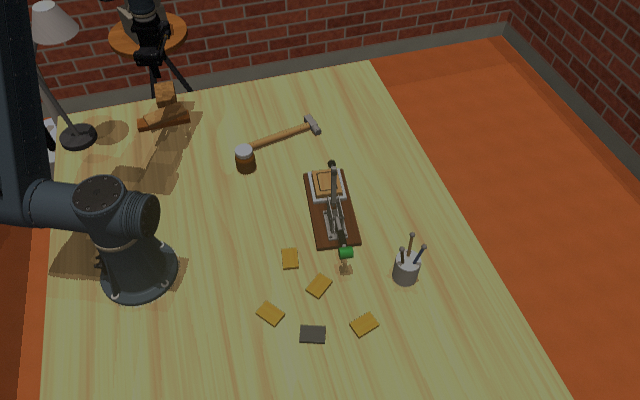

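View pics/top0.png

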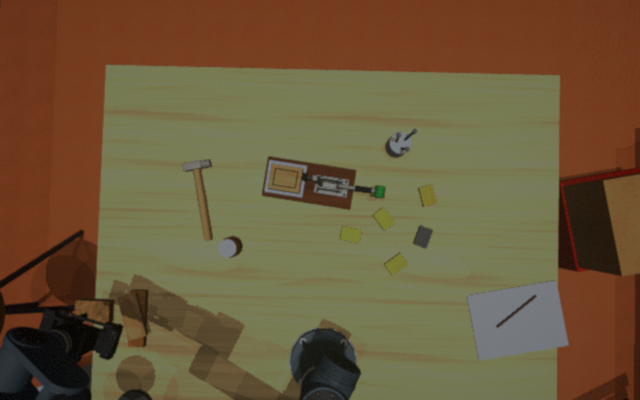

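View pics/wrist0.png

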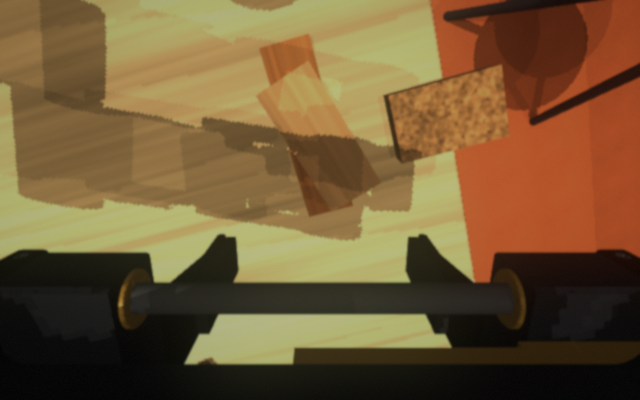

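The brass candidates in the top view are (428,195), (384,219), (351,234) and (396,264). The grey plate at (423,237) is not wanted. Robot's right is −y, which is right in the top image, so I choose (428,195), seen at (364,324) in the side view. I'll check it in a close crop and measure it.

```bash
cat > h.py <<'E'
import numpy as np, cv2
from rig import bot
def cam(n,st=None):
    c=bot.camera_info(n);K=c['camera_matrix']
    if n=='wrist':
        T=np.eye(4);T[:3,:3]=st['tcp_rot'];T[:3,3]=st['position'];M=T@c['mount']
    else: M=np.linalg.inv(c['view'])
    return K,M
def ray(n,uv,st=None):
    K,M=cam(n,st);d=M[:3,:3]@np.linalg.solve(K,[uv[0],uv[1],1.]);return M[:3,3],d
def plane(n,uv,z,st=None):
    o,d=ray(n,uv,st);return o+d*(z-o[2])/d[2]
def proj(n,p,st=None):
    K,M=cam(n,st);q=np.linalg.inv(M)@np.r_[p,1];q=K@q[:3];return q[:2]/q[2]
def snap(n,name):
    st=bot.read_state();im=bot.capture(n);cv2.imwrite(f'pics/{name}.png',im);return st,im
def rectworld(n,cnt,z,st=None):
    P=np.array([plane(n,p,z,st)[:2] for p in cnt.reshape(-1,2)])
    (c,s,a)=cv2.minAreaRect((P*1000).astype(np.float32))
    if s[0]<s[1]: s=s[::-1];a+=90
    return np.array(c)/1000,s,(a+90)%180-90
def goal(p,yaw_x):  # tool down, tool x dir at yaw deg: print shares
    pass
E
python3 - <<'E'
from h import *
im=cv2.imread('pics/top0.png')
hsv=cv2.cvtColor(im,cv2.COLOR_BGR2HSV)
print(hsv[195,428],hsv[160,450],hsv[219,384])
m=cv2.inRange(hsv,(20,150,120),(30,255,255))
print(cv2.countNonZero(m))
cn,_=cv2.findContours(m,cv2.RETR_EXTERNAL,cv2.CHAIN_APPROX_NONE)
for c in cn:
    if 100<cv2.contourArea(c)<2000: print(cv2.minAreaRect(c),rectworld('top',c,.012))
a=cv2.resize(im[140:290,250:450],None,fx=4,fy=4,interpolation=cv2.INTER_CUBIC)
cv2.imwrite('pics/topc.png',a)
s=cv2.imread('pics/side0.png');cv2.imwrite('pics/sidec.png',cv2.resize(s[150:350,240:440],None,fx=3,fy=3,interpolation=cv2.INTER_CUBIC))
E
```

```text
[ 28 160 121] [ 33  75 125] [ 32 153 125]
381
((395.8599853515625, 263.98004150390625), (11.0, 17.0), 53.13010025024414) (array([ 0.31918546, -0.22558839]), (54.50479507446289, 34.998172760009766), -51.628822326660156)
((427.5294189453125, 195.11764526367188), (17.46256446838379, 11.156638145446777), 75.96376037597656) (array([ 0.54311499, -0.32208713]), (56.30445861816406, 35.869998931884766), 15.202604293823242)
```

View pics/topc.png

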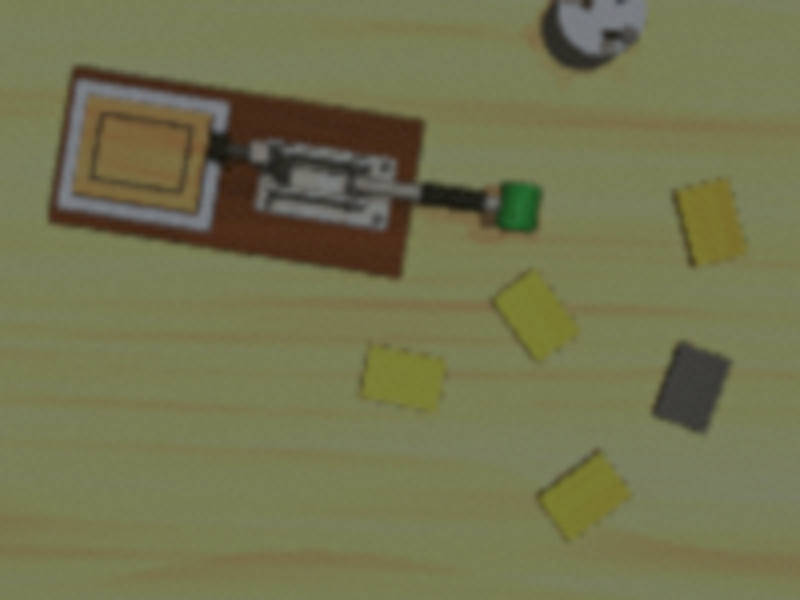

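View pics/sidec.png

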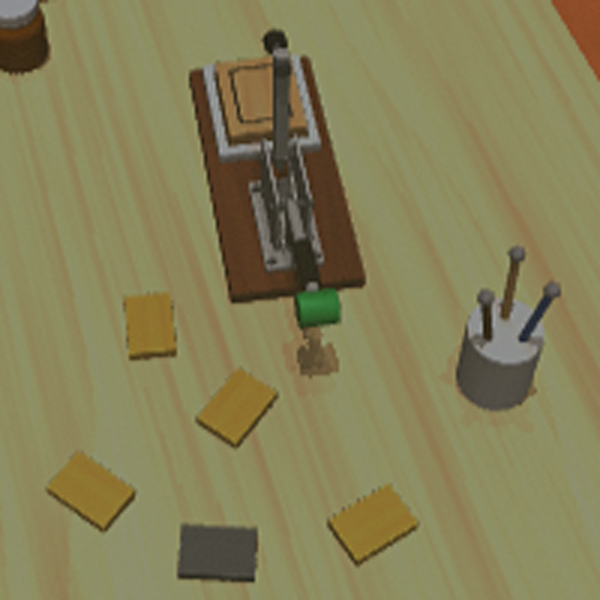

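The chosen plate is the rightmost gold one, at about (0.543, −0.322) with its long axis at 15°. Next I'll measure the jig coarsely and plan a stop above the plinth for a wrist look.

```bash
cat >> h.py <<'E'
from scipy.spatial.transform import Rotation as R
def Rd(yaw):
    y=np.radians(yaw);c,s=np.cos(y),np.sin(y)
    return np.array([[c,s,0],[s,-c,0],[0,0,-1.]])
def go(p,yaw,st=None):
    st=st or bot.read_state();A=st['tcp_rot']
    d=A.T@(np.array(p)-st['position'])/.2
    w=R.from_matrix(A.T@Rd(yaw)).as_rotvec()/(np.pi/2)
    print('shift',d.round(4),'turn',w.round(4),'rows',max(np.linalg.norm(d)*200/62.5,np.linalg.norm(w)*90/10.7).round(1))
E
python3 - <<'E'
from h import *
im=cv2.imread('pics/top0.png')
off=lambda u,v:(250+u/4,140+v/4)
c=[plane('top',off(*p),.046) for p in [(97,113),(192,127),(186,194),(93,181)]]
b=[plane('top',off(*p),.018) for p in [(75,66),(424,121),(401,278),(50,222)]]
print(np.array(c).round(4),np.mean(c,0).round(4));
print(np.array(b).round(4))
d=(b[0]+b[3]-b[1]-b[2])/2;print('yaw',np.degrees(np.arctan2(d[1],d[0])),np.linalg.norm(d))
print('knob',plane('top',off(519,207),.1))
print('tin',plane('top',(400,140),.085),'jar',plane('top',(230,247),.085))
go(np.r_[np.mean(c,0)[:2],.26],81)
go(np.r_[.36,.48,.28],120)
E
```

```text
[[0.6119 0.1709 0.046 ]
 [0.603  0.0955 0.046 ]
 [0.5499 0.0985 0.046 ]
 [0.558  0.1723 0.046 ]] [0.5807 0.1343 0.046 ]
[[ 0.6529  0.1933  0.018 ]
 [ 0.6162 -0.0896  0.018 ]
 [ 0.4893 -0.0745  0.018 ]
 [ 0.5261  0.2092  0.018 ]]
yaw 82.61480016698482 0.28565946730335307
knob [ 0.54358816 -0.1556006   0.1       ]
tin [ 0.70472524 -0.21560989  0.085     ] jar [0.36277078 0.29334069 0.085     ]
shift [-2.6314 -1.7223 -0.094 ] turn [-1.000e-03  6.000e-04  9.333e-01] rows 10.1
shift [-1.1181 -0.3385 -0.1958] turn [-1.1e-03  2.0e-04  5.0e-01] rows 4.2
```

Call:
{"name": "carry_out", "arguments": {
  "targets": [
    [-1,-0.3,-0.2,0,0,0.5],
    [-1,-0.3,-0.2,0,0,0.5],
    [-1,-0.3,-0.2,0,0,0.5],
    [-1,-0.3,-0.2,0,0,0.5],
    [-1,-0.3,-0.2,0,0,0.5]
  ]
}}

```text
time_s: 0.78
position: [0.3409, 0.4926, 0.281]
tcp_rot: [[-0.497, 0.868, -0.0], [0.868, 0.497, -0.001], [-0.001, -0.001, -1.0]]
force: [0.3, 0.4, 0.0]
opening: 0.998
```

```bash
python3 -c "
from h import *
print(bot.read_state()['time_s'],bot.read_state()['position']);go((.581,.134,.28),82)"
```

```text
0.775 [0.34093732 0.49264695 0.28096408]
shift [-2.1526  0.1509  0.0063] turn [-4.000e-04  7.000e-04  4.199e-01] rows 6.9
```

Call:
{"name": "carry_out", "arguments": {
  "targets": [
    [-1,0.08,0,0,0,0.42],
    [-1,0.08,0,0,0,0.42],
    [-1,0.08,0,0,0,0.42],
    [-1,0.08,0,0,0,0.42],
    [-1,0.08,0,0,0,0.42]
  ]
}}

```text
time_s: 1.4
position: [0.4537, 0.327, 0.2806]
tcp_rot: [[0.138, 0.99, -0.002], [0.99, -0.138, -0.001], [-0.001, -0.002, -1.0]]
force: [0.0, 0.6, -0.0]
opening: 1.0
```

```bash
python3 -c "
from h import *
print(bot.read_state()['time_s'],bot.read_state()['position']);go((.581,.134,.28),82)"
```

```text
1.4 [0.45369705 0.32697262 0.28060922]
shift [-0.8679  0.7635  0.0029] turn [-0.0011  0.0008  0.0008] rows 3.7
```

Call:
{"name": "carry_out", "arguments": {
  "targets": [
    [-0.87,0.76,0,0,0,0],
    [-0.87,0.76,0,0,0,0],
    [-0.87,0.76,0,0,0,0],
    [-0.87,0.76,0,0,0,0],
    [-0.87,0.76,0,0,0,0],
    [-0.87,0.76,0,0,0,0]
  ]
}}

```text
time_s: 2.15
position: [0.579, 0.1357, 0.2801]
tcp_rot: [[0.135, 0.991, -0.004], [0.991, -0.135, -0.0], [-0.001, -0.004, -1.0]]
force: [-0.5, 0.7, 0.3]
opening: 1.001
```

```bash
python3 -c "
from h import *
st,im=snap('wrist','w1');print(st['position'],st['qvel'].round(2))"
```

```text
[0.57904687 0.13570272 0.28007894] [ 0.85 -0.52  0.41 -0.16 -0.05  0.27]
```

View pics/w1.png

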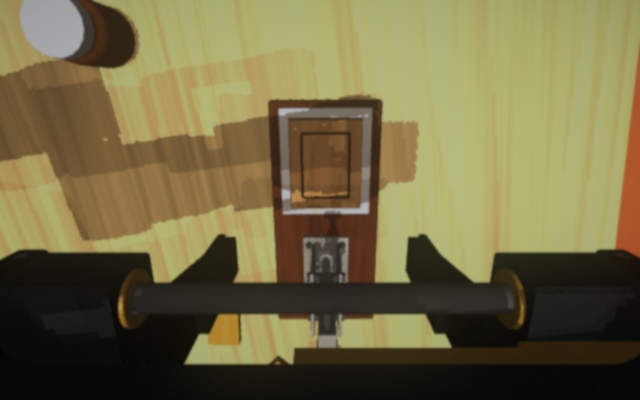

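The wrist view shows the plinth with its black rectangle, spanning about columns 301–350 and rows 132–198. I'll measure it precisely.

```bash
cat > /tmp/m.py <<'E'
from h import *
import sys
st=bot.read_state();im=cv2.imread('pics/w1.png')
g=cv2.cvtColor(im,cv2.COLOR_BGR2GRAY)
x0,y0=284,112
roi=g[y0:208,x0:368]
big=cv2.resize(roi,None,fx=8,fy=8,interpolation=cv2.INTER_CUBIC)
m=cv2.adaptiveThreshold(big,255,cv2.ADAPTIVE_THRESH_MEAN_C,cv2.THRESH_BINARY_INV,81,12)
cv2.imwrite('pics/m1.png',m)
cn,_=cv2.findContours(m,cv2.RETR_CCOMP,cv2.CHAIN_APPROX_NONE)
for c in cn:
    if cv2.contourArea(c)>80000:
        pts=(c.reshape(-1,2)+.5)/8-.5+[x0,y0]
        print(cv2.contourArea(c),rectworld('wrist',pts,.046,st))
E
python3 /tmp/m.py
```

```text
211092.5 (array([0.58131976, 0.13583185]), (75.6037826538086, 56.334354400634766), 83.34782409667969)Traceback (most recent call last):
  File "/tmp/m.py", line 14, in <module>
    print(cv2.contourArea(c),rectworld('wrist',pts,.046,st))
                             ~~~~~~~~~^^^^^^^^^^^^^^^^^^^^^
  File "h.py", line 18, in rectworld
    P=np.array([plane(n,p,z,st)[:2] for p in cnt.reshape(-1,2)])
                ~~~~~^^^^^^^^^^
  File "h.py", line 12, in plane
    o,d=ray(n,uv,st);return o+d*(z-o[2])/d[2]
        ~~~^^^^^^^^^
  File "h.py", line 10, in ray
    K,M=cam(n,st);d=M[:3,:3]@np.linalg.solve(K,[uv[0],uv[1],1.]);return M[:3,3],d
        ~~~^^^^^^
  File "h.py", line 4, in cam
    c=bot.camera_info(n);K=c['camera_matrix']
ValueError: time passes only in moves, steps and waits
```

View pics/m1.png

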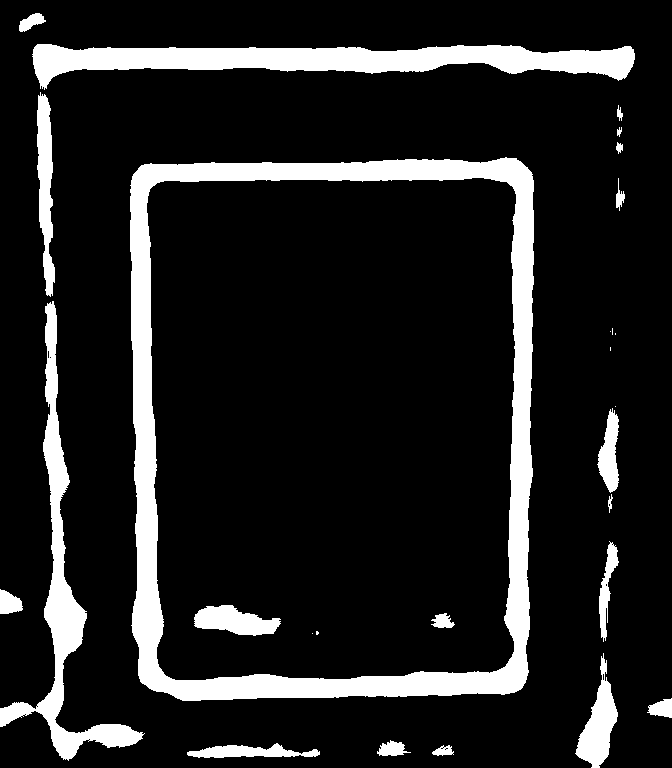

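Run:
```python
import pickle
s=open('h.py').read()
s=s.replace("    c=bot.camera_info(n);K","    c=CI[n];K").replace("def cam(","import pickle\nCI=pickle.load(open('ci.pkl','rb'))\ndef cam(",1)
open('h.py','w').write(s)
from rig import bot
pickle.dump({n:bot.camera_info(n) for n in('side','top','wrist')},open('ci.pkl','wb'))
from h import *
go((.56,-.06,.28),49);go((.543,-.322,.2),15)
```

```text
shift [-0.9834  0.0377  0.0017] turn [-0.0019  0.0011  0.3699] rows 3.1
shift [-2.2926  0.1306  0.4024] turn [-0.0016  0.0017  0.7477] rows 7.5
```

Call:
{"name": "carry_out", "arguments": {
  "targets": [
    [-1,0.04,0,0,0,0.75],
    [-1,0.04,0,0,0,0.75],
    [-1,0.04,0,0,0,0.75],
    [-1,0.04,0,0,0,0.75],
    [-1,0.04,0,0,0,0.75],
    [-1,0.04,0,0,0,0.75],
    [-1,0.04,0,0,0,0.75],
    [-1,0.04,0,0,0,0.75]
  ]
}}

```text
time_s: 3.2
position: [0.5596, -0.0613, 0.2804]
tcp_rot: [[0.966, 0.259, -0.004], [0.259, -0.966, 0.0], [-0.004, -0.001, -1.0]]
force: [0.3, 0.6, 0.7]
opening: 1.002
```

```bash
python3 -c "
from h import *
go((.543,-.322,.2),15)"
```

```text
shift [-0.4166  1.2381  0.4022] turn [-0.0008  0.0023  0.0002] rows 4.4
```

Call:
{"name": "carry_out", "arguments": {
  "targets": [
    [-0.33,1,0.3,0,0,0],
    [-0.33,1,0.3,0,0,0],
    [-0.33,1,0.3,0,0,0],
    [-0.33,1,0.3,0,0,0],
    [-0.33,1,0.3,0,0,0]
  ]
}}

```text
time_s: 3.82
position: [0.5471, -0.2725, 0.2194]
tcp_rot: [[0.966, 0.258, -0.005], [0.258, -0.966, 0.001], [-0.004, -0.002, -1.0]]
force: [0.2, 0.6, 0.5]
opening: 0.998
```

```bash
python3 -c "
from h import *
go((.543,-.322,.18),15)"
```

```text
shift [-0.0829  0.2342  0.197 ] turn [-0.0015  0.0028 -0.0005] rows 1.0
```

Call:
{"name": "carry_out", "arguments": {
  "targets": [
    [-0.08,0.23,0.2,0,0,0],
    [-0.08,0.23,0.2,0,0,0],
    [-0.08,0.23,0.2,0,0,0],
    [-0.08,0.23,0.2,0,0,0]
  ]
}}

```text
time_s: 4.32
position: [0.5442, -0.3194, 0.1807]
tcp_rot: [[0.965, 0.26, -0.003], [0.26, -0.966, 0.001], [-0.003, -0.001, -1.0]]
force: [0.2, 0.7, 0.3]
opening: 1.0
```

Run:
```python
from h import *
st,im=snap('wrist','w2');print(st['position'],st['qvel'].round(2))
hsv=cv2.cvtColor(im,cv2.COLOR_BGR2HSV);u=proj('wrist',(.543,-.322,.012),st);print(u,hsv[int(u[1]),int(u[0])])
```

```text
[ 0.54422691 -0.31941578  0.18074539] [-0.14 -0.09 -0.12 -0.19 -0.12 -0.09]
[324.24499532 182.83384916] [ 19 190 106]
```

View pics/w2.png

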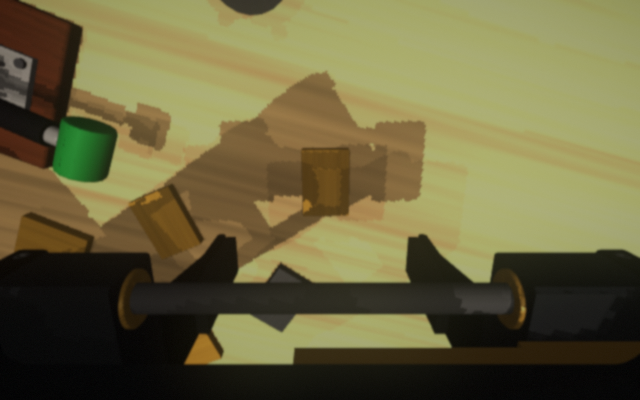

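The plate appears at (325,182), and the gripper is nearly aligned with it. I'll refine its pose.

Run:
```python
from h import *
st=bot.read_state();im=cv2.imread('pics/w2.png')
x0,y0=285,130
roi=cv2.resize(im[y0:232,x0:368],None,fx=8,fy=8,interpolation=cv2.INTER_CUBIC);cv2.imwrite('pics/w2c.png',roi)
hsv=cv2.cvtColor(roi,cv2.COLOR_BGR2HSV)
m=cv2.inRange(hsv,(8,175,40),(24,255,200));m=cv2.morphologyEx(m,cv2.MORPH_OPEN,np.ones((25,25)));cv2.imwrite('pics/m2.png',m)
cn,_=cv2.findContours(m,cv2.RETR_EXTERNAL,cv2.CHAIN_APPROX_NONE)
c=max(cn,key=cv2.contourArea);p=(c.reshape(-1,2)+.5)/8-.5+[x0,y0]
print(cv2.boundingRect(p.astype(np.float32)),rectworld('wrist',p,.012,st))
```

```text
(301, 148, 48, 67) (array([ 0.54364136, -0.32278409]), (62.4827995300293, 42.032779693603516), 15.303860664367676)
```

View pics/w2c.png

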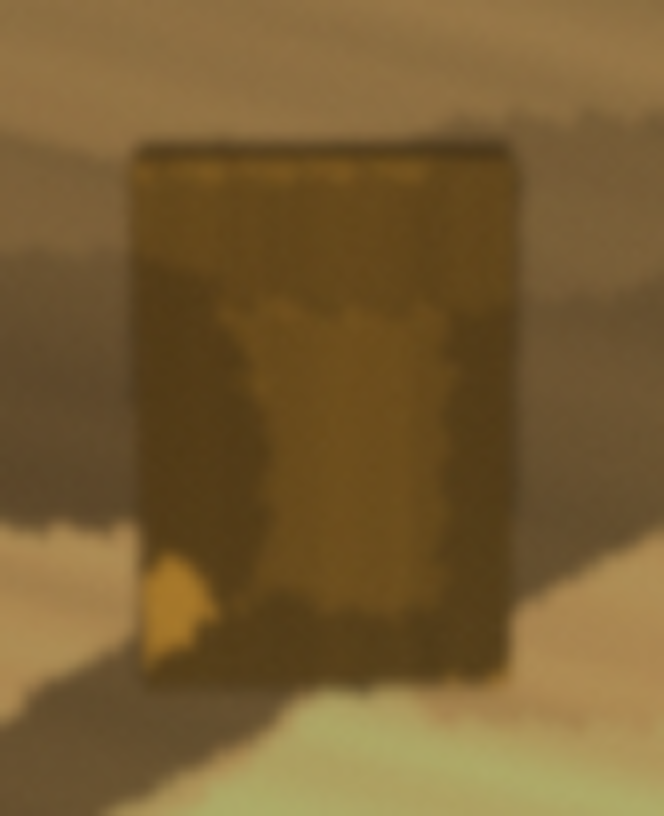

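View pics/m2.png

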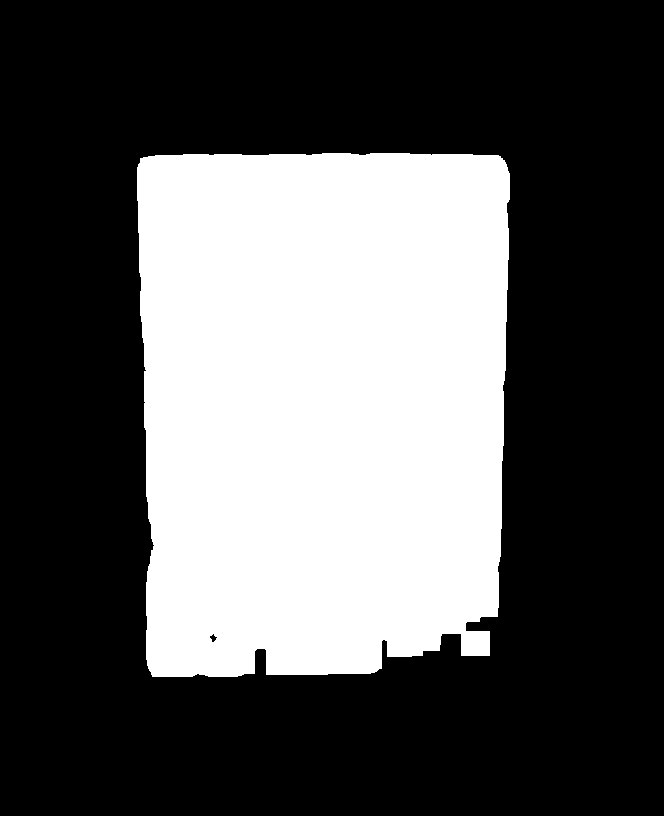

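```bash
python3 -c "
from h import *
go((.5432,-.3228,.06),15.2)"
```

```text
shift [-0.0071  0.0145  0.6041] turn [-0.0007  0.002  -0.0013] rows 1.9
```

Call:
{"name": "carry_out", "arguments": {
  "targets": [
    [-0.007,0.0145,0.6,0,0.002,0],
    [-0.007,0.0145,0.6,0,0.002,0],
    [-0.007,0.0145,0.6,0,0.002,0],
    [-0.007,0.0145,0.6,0,0.002,0],
    [-0.007,0.0145,0.6,0,0.002,0]
  ]
}}

```text
time_s: 5.0
position: [0.5452, -0.3241, 0.0643]
tcp_rot: [[0.965, 0.261, 0.005], [0.261, -0.965, -0.003], [0.004, 0.004, -1.0]]
force: [0.4, -0.7, -0.1]
opening: 1.005
```

```bash
python3 -c "
from h import *
go((.5432,-.3228,.0225),15.2)"
```

```text
shift [-0.0088 -0.0096  0.209 ] turn [ 0.0027 -0.0024 -0.001 ] rows 0.7
```

Call:
{"name": "carry_out", "arguments": {
  "targets": [
    [-0.008,-0.009,0.1,0.0025,-0.0024,0],
    [-0.008,-0.009,0.2,0.0025,-0.0024,0],
    [-0.008,-0.009,0.207,0.0025,-0.0024,0],
    [-0.008,-0.009,0.207,0.0025,-0.0024,0],
    [-0.008,-0.009,0.207,0.0025,-0.0024,0],
    [-0.008,-0.009,0.207,0.0025,-0.0024,0]
  ]
}}

```text
time_s: 5.75
position: [0.5437, -0.3231, 0.0233]
tcp_rot: [[0.965, 0.261, 0.001], [0.261, -0.965, -0.001], [0.0, 0.001, -1.0]]
force: [1.1, 0.5, 0.9]
opening: 1.001
```

```bash
python3 -c "
from h import *
go((.5432,-.3228,.0225),15.2)
snap('wrist','w3');snap('side','s3')
print(bot.read_state()['position'])"
```

```text
shift [-0.0019 -0.0019  0.004 ] turn [ 0.0007 -0.0003 -0.001 ] rows 0.0
[ 0.54356692 -0.32302631  0.02329093]
```

View pics/w3.png

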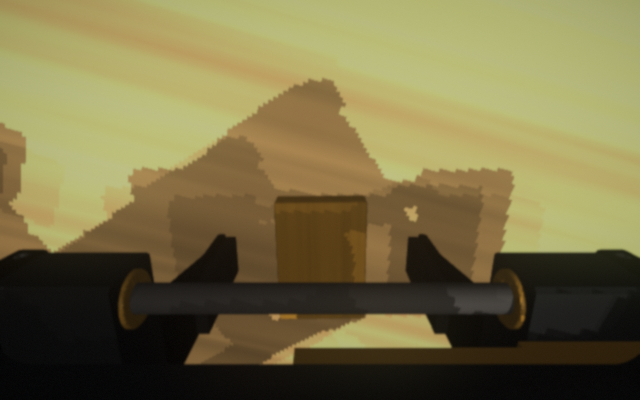

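The plate sits centred between the fingers at (321,255). Closing the jaws.

Call:
{"name": "carry_out", "arguments": {
  "targets": [
    [0,0,0,0,0,0],
    [0,0,0,0,0,0],
    [0,0,0,0,0,0],
    [0,0,0,0,0,0],
    [0,0,0,0,0,0],
    [0,0,0,0,0,0],
    [0,0,0,0,0,0],
    [0,0,0,0,0,0]
  ],
  "jaw": -1
}}

```text
time_s: 6.85
position: [0.5436, -0.323, 0.0233]
tcp_rot: [[0.965, 0.261, 0.001], [0.261, -0.965, -0.001], [0.0, 0.001, -1.0]]
force: [-0.4, -0.6, 0.0]
opening: 0.5
```

Call:
{"name": "carry_out", "arguments": {
  "targets": [
    [0,0,-0.2,0,0,0],
    [0,0,-0.5,0,0,0],
    [0,0,-0.8,0,0,0],
    [0,0,-1,0,0,0],
    [0,0,-1,0,0,0],
    [0,0,-1,0,0,0],
    [0,0,-1,0,0,0]
  ]
}}

```text
time_s: 7.72
position: [0.5421, -0.3218, 0.2205]
tcp_rot: [[0.965, 0.261, -0.004], [0.261, -0.965, 0.003], [-0.003, -0.004, -1.0]]
force: [0.1, 0.5, -3.2]
opening: 0.499
```

```bash
python3 -c "
from h import *
snap('wrist','w4');
go((.56,-.2,.27),49);go((.5813,.1358,.27),83)"
```

```text
shift [ 0.2434 -0.5668 -0.2452] turn [-0.0025  0.0009 -0.3766] rows 3.2
shift [ 0.7837 -2.16   -0.2414] turn [-2.700e-03  2.000e-04 -7.544e-01] rows 7.4
```

View pics/w4.png

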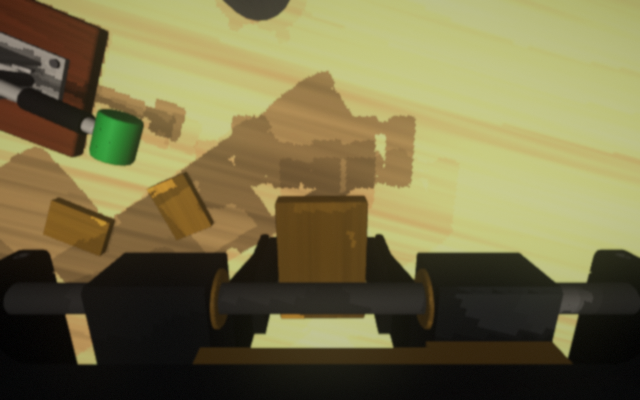

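Run:
```python
from h import *
im=cv2.imread('pics/w4.png')
print(im[190:210,320].tolist())
M=CI['wrist']['mount'];K=CI['wrist']['camera_matrix']
for v,z in((196.5,.0113),(199,.0113),(202,.0113),(196.5,.0233)):
    d=M[:3,:3]@np.linalg.solve(K,[320,v,1.]);o=M[:3,3];print(v,z,(o+d*(z-o[2])/d[2]).round(4))
for u in (276,367):
    d=M[:3,:3]@np.linalg.solve(K,[u,203,1.]);print((o+d*(.0113-o[2])/d[2]).round(4))
```

```text
[[52, 87, 113], [53, 89, 114], [54, 89, 114], [52, 87, 112], [48, 82, 107], [40, 72, 95], [27, 58, 78], [21, 52, 72], [22, 52, 72], [21, 51, 72], [22, 53, 73], [23, 57, 80], [27, 66, 92], [29, 75, 105], [30, 79, 111], [30, 80, 112], [30, 80, 112], [30, 80, 112], [29, 79, 111], [29, 79, 110]]
196.5 0.0113 [ 0.0337 -0.0007  0.0113]
199 0.0113 [ 0.0325 -0.0007  0.0113]
202 0.0113 [ 0.031  -0.0007  0.0113]
196.5 0.0233 [ 0.03   -0.0007  0.0233]
[ 0.0305 -0.0212  0.0113]
[0.0306 0.0212 0.0113]
```

Call:
{"name": "carry_out", "arguments": {
  "targets": [
    [0.35,-0.95,-0.25,0,0,-0.754],
    [0.35,-0.95,-0.25,0,0,-0.754],
    [0.35,-0.95,-0.25,0,0,-0.754],
    [0.35,-0.95,-0.25,0,0,-0.754],
    [0.35,-0.95,-0.25,0,0,-0.754],
    [0.35,-0.95,-0.25,0,0,-0.754],
    [0.35,-0.95,-0.25,0,0,-0.754],
    [0.35,-0.95,-0.25,0,0,-0.754]
  ]
}}

```text
time_s: 8.78
position: [0.5602, -0.1202, 0.2698]
tcp_rot: [[0.123, 0.992, -0.006], [0.992, -0.123, 0.003], [0.003, -0.006, -1.0]]
force: [0.2, 0.3, -1.6]
opening: 0.497
```

```bash
python3 -c "
from h import *
go((.5814,.1365,.27),83)"
```

```text
shift [ 1.2869 -0.0527  0.003 ] turn [-0.0038 -0.0018 -0.0009] rows 4.1
```

Call:
{"name": "carry_out", "arguments": {
  "targets": [
    [0.3,-0.01,0,0,0,0],
    [0.6,-0.03,0,0,0,0],
    [0.9,-0.04,0,0,0,0],
    [1,-0.04,0,0,0,0],
    [1,-0.04,0,0,0,0]
  ]
}}

```text
time_s: 9.4
position: [0.5767, 0.0802, 0.2698]
tcp_rot: [[0.121, 0.993, -0.007], [0.993, -0.121, 0.003], [0.002, -0.007, -1.0]]
force: [0.9, 0.3, -2.5]
opening: 0.503
```

```bash
python3 -c "
from h import *
go((.5814,.1365,.27),83)"
```

```text
shift [ 0.2824 -0.0107 -0.0003] turn [-0.0044 -0.0013  0.0004] rows 0.9
```

Call:
{"name": "carry_out", "arguments": {
  "targets": [
    [0.15,-0.005,0,-0.004,0,0],
    [0.28,-0.01,0.0,-0.004,0,0],
    [0.28,-0.01,0.2,-0.004,0,0],
    [0.28,-0.01,0.4,-0.004,0,0],
    [0.28,-0.01,0.6,-0.004,0,0],
    [0.28,-0.01,0.8,-0.004,0,0],
    [0.28,-0.01,0.85,-0.004,0,0],
    [0.28,-0.01,0.85,-0.004,0,0],
    [0.28,-0.01,0.85,-0.004,0,0]
  ]
}}

```text
time_s: 10.52
position: [0.582, 0.136, 0.1017]
tcp_rot: [[0.122, 0.993, 0.003], [0.993, -0.122, 0.002], [0.003, 0.003, -1.0]]
force: [0.2, 1.2, -3.2]
opening: 0.499
```

```bash
python3 -c "
from h import *
snap('wrist','w5');snap('side','s5')
go((.5814,.1365,.07),83)
s=cv2.imread('pics/s5.png');cv2.imwrite('pics/s5c.png',cv2.resize(s[110:290,260:440],None,fx=4,fy=4,interpolation=cv2.INTER_CUBIC)[:600])"
```

```text
shift [-1.000e-04 -2.000e-03  1.587e-01] turn [ 0.0019 -0.0017  0.0003] rows 0.5
```

View pics/w5.png

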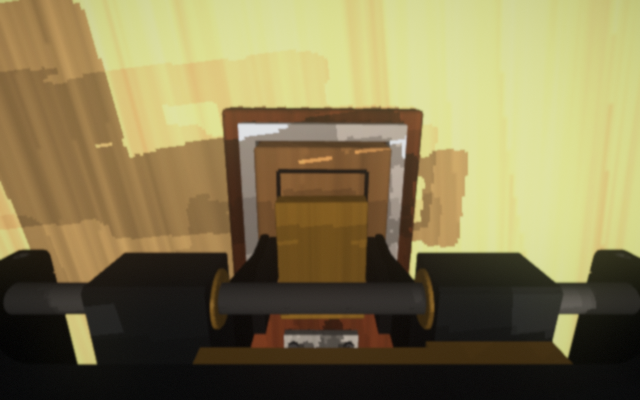

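View pics/s5c.png

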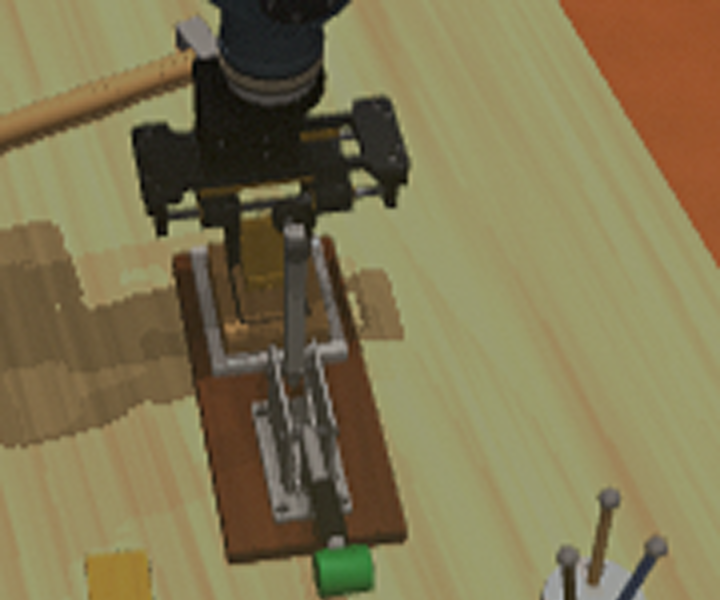

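Run:
```python
from h import *
st=bot.read_state()
g=cv2.cvtColor(cv2.imread('pics/w5.png'),cv2.COLOR_BGR2GRAY).astype(float)
def sub(a,b,col=None,row=None):
    s=g[a:b,col] if col is not None else g[row,a:b]
    w=np.clip(s.max()-15-s,0,None);return a+(w*np.arange(len(s))).sum()/w.sum()
P=[(c,167+np.argmin(g[167:176,c])) for c in range(285,362,8)];print(P)
for c in (285,300,320,340,360): print(c, sub(167,176,col=c), g[167:176,c])
for r in (178,186,192): print(r, 273+np.argmin(g[r,273:285]), 360+np.argmin(g[r,360:374]))
A=st['tcp_rot'];
for uv in((280,171.5),(366,171.5),(323,171.5)):
    p=plane('wrist',uv,.046,st);print(p.round(4),(A.T@(p-st['position'])).round(4))
```

```text
[(285, np.int64(171)), (293, np.int64(171)), (301, np.int64(171)), (309, np.int64(171)), (317, np.int64(171)), (325, np.int64(171)), (333, np.int64(171)), (341, np.int64(171)), (349, np.int64(171)), (357, np.int64(171))]
285 170.65193370165747 [ 97.  81.  55.  39.  37.  49.  74.  94. 101.]
300 170.83435582822085 [99. 84. 61. 41. 36. 48. 71. 91. 99.]
320 170.7987012987013 [93. 79. 58. 39. 36. 45. 69. 88. 95.]
340 170.99193548387098 [88. 80. 63. 44. 36. 45. 63. 82. 90.]
360 171.0495867768595 [87. 78. 61. 42. 36. 42. 58. 77. 86.]
178 278 366
186 278 366
192 278 366
[0.5621 0.1745 0.046 ] [ 0.0353 -0.0243  0.0558]
[0.612  0.1684 0.046 ] [0.0353 0.026  0.0559]
[0.587  0.1715 0.046 ] [0.0353 0.0008 0.0558]
```

Call:
{"name": "carry_out", "arguments": {
  "targets": [
    [0.003,0.002,0.05,0.002,-0.0017,0],
    [0.003,0.002,0.1,0.002,-0.0017,0],
    [0.003,0.002,0.13,0.002,-0.0017,0],
    [0.003,0.002,0.145,0.002,-0.0017,0],
    [0.003,0.002,0.155,0.002,-0.0017,0],
    [0.003,0.002,0.16,0.002,-0.0017,0],
    [0.003,0.002,0.162,0.002,-0.0017,0],
    [0.003,0.002,0.162,0.002,-0.0017,0]
  ]
}}

```text
time_s: 11.62
position: [0.5823, 0.137, 0.0695]
tcp_rot: [[0.121, 0.993, 0.0], [0.993, -0.121, -0.0], [-0.0, 0.0, -1.0]]
force: [0.2, -0.5, -2.5]
opening: 0.5
```

Call:
{"name": "carry_out", "arguments": {
  "targets": [
    [0,0,0.002,0,0,0],
    [0,0,0.004,0,0,0],
    [0,0,0.005,0,0,0],
    [0,0,0.005,0,0,0]
  ]
}}

```text
time_s: 12.12
position: [0.5825, 0.137, 0.0692]
tcp_rot: [[0.121, 0.993, 0.001], [0.993, -0.121, -0.0], [-0.0, 0.001, -1.0]]
force: [-1.2, 0.1, 5.1]
opening: 0.499
```

Call:
{"name": "carry_out", "arguments": {
  "targets": [
    [0,0,0,0,0,0],
    [0,0,0,0,0,0],
    [0,0,0,0,0,0],
    [0,0,0,0,0,0],
    [0,0,0,0,0,0]
  ],
  "jaw": 0.8
}}

```text
time_s: 12.75
position: [0.5825, 0.137, 0.0691]
tcp_rot: [[0.121, 0.993, 0.001], [0.993, -0.121, -0.0], [-0.0, 0.001, -1.0]]
force: [-0.7, -0.0, 0.4]
opening: 0.883
```

Call:
{"name": "carry_out", "arguments": {
  "targets": [
    [0,0,-0.1,0,0,0],
    [0,0,-0.3,0,0,0],
    [0,0,-0.6,0,0,0],
    [0,0,-0.9,0,0,0],
    [0,0,-1,0,0,0],
    [0,0,-1,0,0,0],
    [0,0,-1,0,0,0]
  ]
}}

```text
time_s: 13.62
position: [0.5813, 0.137, 0.2676]
tcp_rot: [[0.121, 0.993, -0.002], [0.993, -0.121, -0.0], [-0.001, -0.002, -1.0]]
force: [0.4, -0.1, -0.8]
opening: 0.899
```

Run:
```python
from h import *
st,im=snap('wrist','w6');print(st['position'])
cv2.imwrite('pics/w6c.png',cv2.resize(im[80:240,240:400],None,fx=4,fy=4,interpolation=cv2.INTER_CUBIC)[:600])
u=np.array([np.cos(np.radians(83)),np.sin(np.radians(83))])
k=np.array([.5815,.1361])-u*(.170+.125*np.sin(1.5));print('knob',k)
go((k[0],k[1],.27),83)
```

```text
[0.58129882 0.13695002 0.26757446]
knob [ 0.5455867  -0.15639032]
shift [-1.4775e+00  1.3000e-03 -1.3300e-02] turn [-0.0021  0.0004  0.0004] rows 4.7
```

View pics/w6c.png

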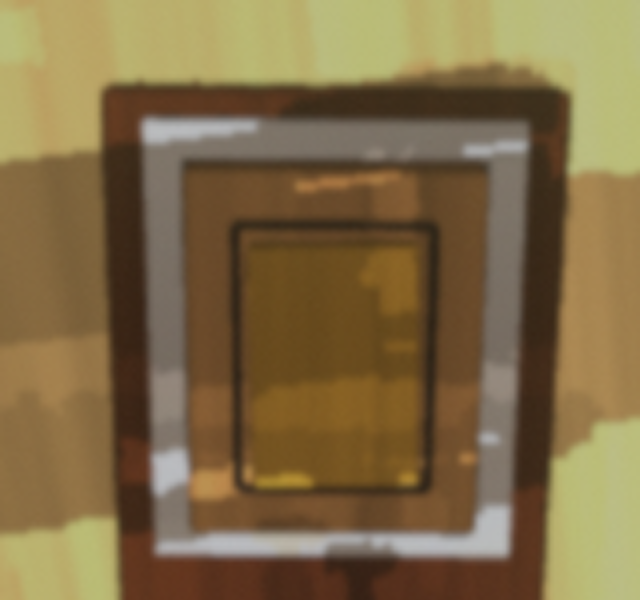

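The plate lies centred and square in the rectangle, once the ~2.6 mm parallax of its top face is allowed for. Next is the knob.

Call:
{"name": "carry_out", "arguments": {
  "targets": [
    [-0.3,0,0,0,0,0],
    [-0.6,0,0,0,0,0],
    [-0.9,0,0,0,0,0],
    [-1,0,0,0,0,0],
    [-1,0,0,0,0,0]
  ],
  "jaw": 0.8
}}

```text
time_s: 14.3
position: [0.5564, -0.0623, 0.266]
tcp_rot: [[0.124, 0.992, -0.006], [0.992, -0.124, 0.001], [0.0, -0.006, -1.0]]
force: [-0.2, 0.5, 0.5]
opening: 0.9
```

Run:
```python
from h import *
st,im=snap('wrist','w7')
go((.5456,-.1564,.22),83)
```

```text
shift [-0.4802  0.0055  0.2308] turn [-0.0035 -0.0005 -0.0003] rows 1.7
```

Call:
{"name": "carry_out", "arguments": {
  "targets": [
    [-0.25,0.003,0.05,0,0,0],
    [-0.48,0.0055,0.23,0,0,0],
    [-0.48,0.0055,0.23,0,0,0],
    [-0.48,0.0055,0.23,0,0,0],
    [-0.48,0.0055,0.23,0,0,0]
  ]
}}

```text
time_s: 14.98
position: [0.5464, -0.1546, 0.221]
tcp_rot: [[0.12, 0.993, -0.004], [0.993, -0.12, 0.001], [0.001, -0.004, -1.0]]
force: [0.7, 0.1, 0.4]
opening: 0.899
```

Run:
```python
from h import *
st,im=snap('wrist','w8')
hsv=cv2.cvtColor(im,cv2.COLOR_BGR2HSV);m=cv2.inRange(hsv,(45,100,30),(80,255,255))
cn,_=cv2.findContours(m,cv2.RETR_EXTERNAL,cv2.CHAIN_APPROX_NONE);c=max(cn,key=cv2.contourArea);r=cv2.minAreaRect(c);print(r,plane('wrist',r[0],.094,st),proj('wrist',(.5456,-.1564,.09),st))
go((.5456,-.1564,.09),83)
```

```text
((319.5, 195.5), (35.0, 43.0), 90.0) [ 0.54407209 -0.15516851  0.094     ] [321.57729525 195.30713509]
shift [-8.800e-03 -2.000e-04  6.553e-01] turn [-0.0025 -0.0004  0.0012] rows 2.1
```

View pics/w8.png

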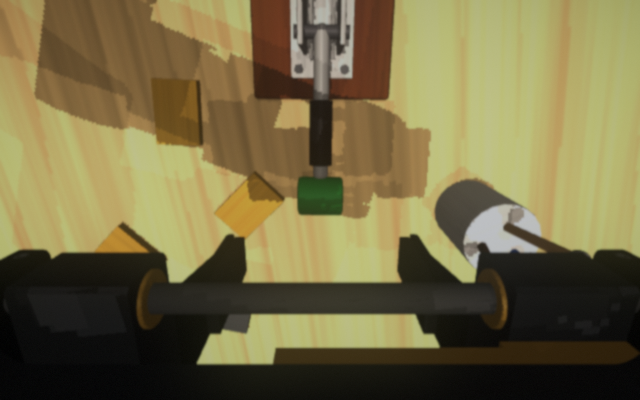

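The knob is at (320,196), within 2 mm of where I expected it. The tin is clear on the right. Lowering and pinching.

Call:
{"name": "carry_out", "arguments": {
  "targets": [
    [-0.006,-0.004,0.25,-0.0025,0,0],
    [-0.006,-0.004,0.5,-0.0025,0,0],
    [-0.006,-0.004,0.64,-0.0025,0,0],
    [-0.006,-0.004,0.655,-0.0025,0,0],
    [-0.006,-0.004,0.655,-0.0025,0,0],
    [-0.006,-0.004,0.655,-0.0025,0,0]
  ]
}}

```text
time_s: 15.78
position: [0.5462, -0.1561, 0.0918]
tcp_rot: [[0.119, 0.993, 0.003], [0.993, -0.119, -0.001], [-0.001, 0.003, -1.0]]
force: [0.1, -0.0, 0.1]
opening: 0.899
```

Call:
{"name": "carry_out", "arguments": {
  "targets": [
    [0,0,0,0,0,0],
    [0,0,0,0,0,0],
    [0,0,0,0,0,0],
    [0,0,0,0,0,0],
    [0,0,0,0,0,0],
    [0,0,0,0,0,0],
    [0,0,0,0,0,0]
  ],
  "jaw": -1
}}

```text
time_s: 16.65
position: [0.5446, -0.1558, 0.0914]
tcp_rot: [[0.119, 0.993, -0.0], [0.993, -0.119, -0.0], [-0.0, -0.0, -1.0]]
force: [-5.5, -1.7, -0.0]
opening: 0.413
```

Run:
```python
from h import *
st,im=snap('wrist','w9');print(st['position'])
# arc in tool frame (tool x = jig x, tool z down), shares, relative to handle 0.03
A=st['tcp_rot'];u=np.array([np.cos(np.radians(83)),np.sin(np.radians(83)),0])
f=lambda h:u*.125*np.sin(h-1.5)+np.array([0,0,.125*np.cos(h-1.5)])
for h in np.r_[np.arange(0,1.75,.1)]: print(round(h,2),(A.T@(f(h)-f(0))/.2).round(4))
```

```text
[ 0.54457941 -0.15581264  0.09136262]
0.0 [0. 0. 0.]
0.1 [ 0.0075  0.     -0.062 ]
0.2 [ 0.0212  0.     -0.123 ]
0.3 [ 4.090e-02  1.000e-04 -1.823e-01]
0.4 [ 6.640e-02  1.000e-04 -2.393e-01]
0.5 [ 9.750e-02  2.000e-04 -2.935e-01]
0.6 [ 1.338e-01  3.000e-04 -3.443e-01]
0.7 [ 0.175   0.0004 -0.3913]
0.8 [ 0.2207  0.0005 -0.4338]
0.9 [ 0.2705  0.0006 -0.4717]
1.0 [ 0.3237  0.0008 -0.5043]
1.1 [ 0.38    0.0009 -0.5315]
1.2 [ 0.4387  0.0011 -0.5529]
1.3 [ 0.4992  0.0012 -0.5684]
1.4 [ 0.561   0.0014 -0.5777]
1.5 [ 0.6234  0.0015 -0.5809]
1.6 [ 0.6858  0.0017 -0.5778]
1.7 [ 0.7475  0.0019 -0.5684]
```

View pics/w9.png

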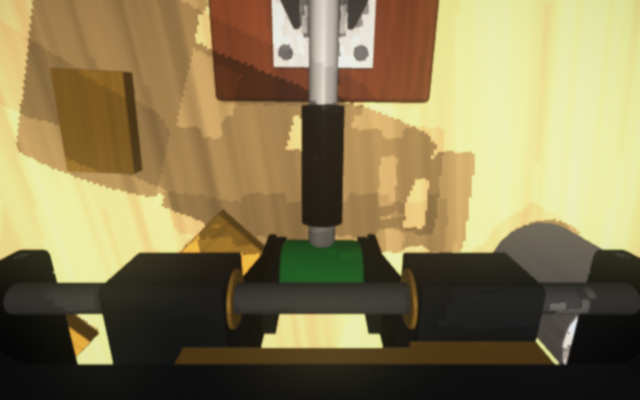

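The knob is pinched at (322,262). Swinging along the arc in stages.

Call:
{"name": "carry_out", "arguments": {
  "targets": [
    [0.0075,0,-0.062,0,0,0],
    [0.021,0,-0.123,0,0,0],
    [0.041,0,-0.182,0,0,0],
    [0.066,0,-0.239,0,0,0],
    [0.0975,0,-0.2935,0,0,0],
    [0.134,0,-0.344,0,0,0],
    [0.175,0,-0.391,0,0,0],
    [0.22,0,-0.434,0,0,0],
    [0.27,0,-0.472,0,0,0],
    [0.27,0,-0.472,0,0,0],
    [0.27,0,-0.472,0,0,0]
  ]
}}

```text
time_s: 18.08
position: [0.5516, -0.0979, 0.1844]
tcp_rot: [[0.12, 0.993, 0.001], [0.993, -0.12, 0.007], [0.007, 0.0, -1.0]]
force: [5.7, 9.7, -14.7]
opening: 0.409
```

Run:
```python
from h import *
st,im=snap('wrist','w10');A=st['tcp_rot'];u=np.array([np.cos(np.radians(83)),np.sin(np.radians(83)),0])
f=lambda h:u*.125*np.sin(h-1.5)+np.array([0,0,.125*np.cos(h-1.5)])
p0=np.array([.5446,-.1558,.0914]); d=st['position']-p0
print(d@u,d[2],f(.9)-f(0))
for h in (1,1.1,1.2,1.3,1.4,1.5,1.6,1.7,1.74): print(round(h,2),(A.T@(p0+f(h)-f(0)-st['position'])/.2).round(4))
```

```text
0.05827774425453588 0.09298420877260465 [0.00659393 0.05370326 0.0943248 ]
1 [ 0.0327  0.0004 -0.0391]
1.1 [ 0.0891  0.0005 -0.0659]
1.2 [ 0.1479  0.0006 -0.0869]
1.3 [ 0.2086  0.0007 -0.102 ]
1.4 [ 0.2704  0.0008 -0.1109]
1.5 [ 0.3328  0.0009 -0.1136]
1.6 [ 0.3952  0.001  -0.11  ]
1.7 [ 0.4569  0.0011 -0.1003]
1.74 [ 0.4813  0.0012 -0.0947]
```

View pics/w10.png

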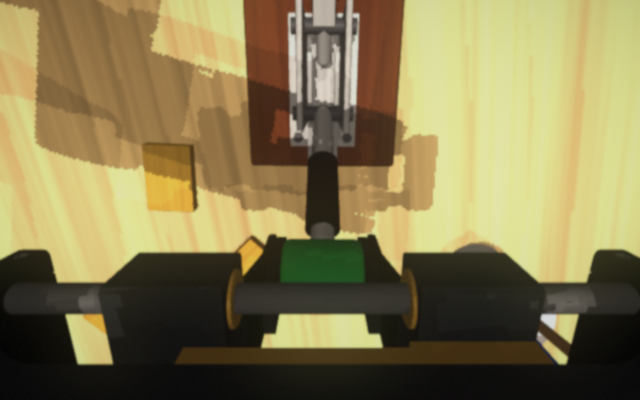

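The force shows the handle started at about 0.035 rad rather than 0. I'll recompute the arc from the measured pose, where the handle is at about 0.944.

Run:
```python
from h import *
st=bot.read_state();A=st['tcp_rot'];u=np.array([np.cos(np.radians(83)),np.sin(np.radians(83)),0])
f=lambda h:u*.125*np.sin(h-1.5)+np.array([0,0,.125*np.cos(h-1.5)])
print(st['position'],st['force'])
for h in (1,1.05,1.1,1.15,1.2,1.25,1.3,1.35,1.4,1.5,1.6,1.7,1.75): print(round(h,2),(A.T@(f(h)-f(.944))/.2).round(4))
```

```text
[ 0.55161871 -0.09799232  0.18434592] [  6.307442    10.47350007 -13.37899243]
1 [ 0.0303  0.0001 -0.0174]
1.05 [ 0.0582  0.0001 -0.0315]
1.1 [ 0.0868  0.0001 -0.0442]
1.15 [ 0.1159  0.0002 -0.0555]
1.2 [ 0.1456  0.0002 -0.0652]
1.25 [ 0.1758  0.0003 -0.0735]
1.3 [ 0.2063  0.0003 -0.0803]
1.35 [ 0.2371  0.0004 -0.0855]
1.4 [ 0.2681  0.0004 -0.0892]
1.5 [ 0.3305  0.0005 -0.0919]
1.6 [ 0.3929  0.0006 -0.0883]
1.7 [ 0.4546  0.0007 -0.0786]
1.75 [ 0.485   0.0008 -0.0714]
```

Call:
{"name": "carry_out", "arguments": {
  "targets": [
    [0.03,0,-0.017,0,0,0],
    [0.058,0,-0.0315,0,0,0],
    [0.087,0,-0.044,0,0,0],
    [0.116,0,-0.0555,0,0,0],
    [0.146,0,-0.065,0,0,0],
    [0.176,0,-0.0735,0,0,0],
    [0.206,0,-0.08,0,0,0],
    [0.206,0,-0.08,0,0,0]
  ]
}}

```text
time_s: 19.12
position: [0.557, -0.0569, 0.2005]
tcp_rot: [[0.12, 0.993, 0.002], [0.993, -0.12, 0.007], [0.007, 0.001, -1.0]]
force: [4.4, 2.9, -12.2]
opening: 0.41
```

Run:
```python
from h import *
st=bot.read_state();A=st['tcp_rot'];u=np.array([np.cos(np.radians(83)),np.sin(np.radians(83)),0])
f=lambda h:u*.125*np.sin(h-1.5)+np.array([0,0,.125*np.cos(h-1.5)])
d=st['position']-np.array([.5446,-.1558,.0914]);print(st['position'],st['force'],d@u,d[2],st['opening'])
h0=1.5+np.arcsin((d@u-.1243)/.125);print(h0, 1.5-np.arccos((d[2]+.0125)/.125) if d[2]+.0125<.125 else None)
for h in (1.35,1.4,1.45,1.5,1.55,1.6,1.65,1.7,1.75): print(round(h,2),(A.T@(f(h)-f(h0))/.2).round(4))
```

```text
[ 0.55698444 -0.05687939  0.20054674] [  4.37123963   2.86623227 -12.19724478] 0.09969255371808616 0.1091467369942682 0.4103941274488361
1.3018462245545208 1.2678495767922202
1.35 [ 0.0297  0.0001 -0.005 ]
1.4 [ 0.0607  0.0001 -0.0087]
1.45 [ 0.0919  0.0002 -0.0108]
1.5 [ 0.1231  0.0002 -0.0114]
1.55 [ 0.1544  0.0003 -0.0104]
1.6 [ 0.1855  0.0003 -0.0078]
1.65 [ 0.2165  0.0004 -0.0037]
1.7 [0.2472 0.0004 0.002 ]
1.75 [0.2776 0.0005 0.0092]
```

Call:
{"name": "carry_out", "arguments": {
  "targets": [
    [0.03,0,0,0,0,0],
    [0.06,0,-0.003,0,0,0],
    [0.092,0,-0.005,0,0,0],
    [0.123,0,-0.006,0,0,0],
    [0.154,0,-0.005,0,0,0],
    [0.186,0,-0.002,0,0,0],
    [0.217,0,0.002,0,0,0],
    [0.247,0,0.007,0,0,0],
    [0.275,0,0.012,0,0,0],
    [0.275,0,0.012,0,0,0]
  ]
}}

```text
time_s: 20.38
position: [0.5637, -0.0069, 0.2]
tcp_rot: [[0.117, 0.993, 0.002], [0.993, -0.117, -0.004], [-0.003, 0.002, -1.0]]
force: [-3.9, -13.9, 10.5]
opening: 0.409
```

Run:
```python
from h import *
st,im=snap('wrist','w11');snap('side','s11');u=np.array([np.cos(np.radians(83)),np.sin(np.radians(83)),0])
d=st['position']-np.array([.5446,-.1558,.0914]);print(st['position'],st['force'],d@u,d[2],st['opening'])
print(1.5+np.arcsin((d@u-.1243)/.125))
s=cv2.imread('pics/s11.png');cv2.imwrite('pics/s11c.png',cv2.resize(s[80:280,230:430],None,fx=3,fy=3,interpolation=cv2.INTER_CUBIC))
```

```text
[ 0.56373464 -0.00690748  0.20002394] [ -3.91184688 -13.91729182  10.46098984] 0.15011462396672232 0.10862394185542872 0.40900775304190107
1.7080138682710084
```

View pics/w11.png

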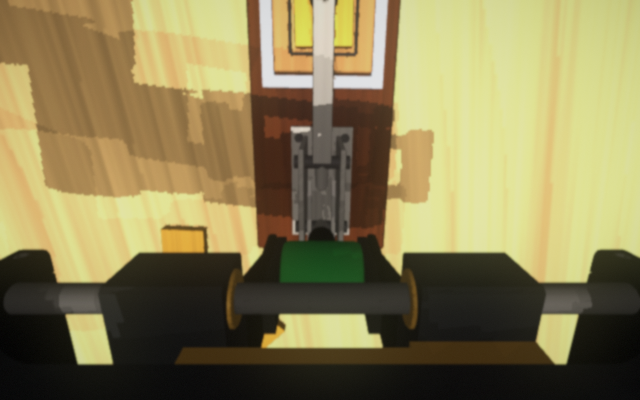

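View pics/s11c.png

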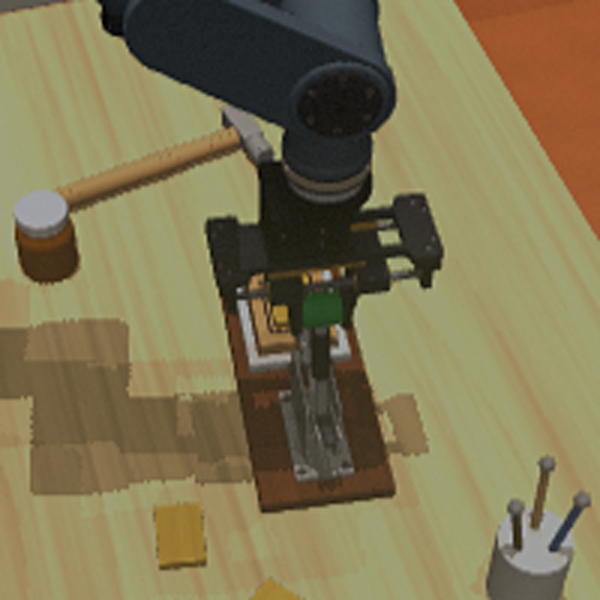

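The handle is at about 1.7 against its stop (roughly −14 N), and the clamp arm lies level over the plate. Letting go and waiting clear.

Call:
{"name": "carry_out", "arguments": {
  "targets": [
    [0,0,0,0,0,0],
    [0,0,0,0,0,0],
    [0,0,0,0,0,0],
    [0,0,0,0,0,0],
    [0,0,0,0,0,0]
  ],
  "jaw": 0.8
}}

```text
time_s: 21.1
position: [0.5636, -0.0066, 0.1998]
tcp_rot: [[0.118, 0.993, 0.002], [0.993, -0.118, -0.003], [-0.002, 0.002, -1.0]]
force: [0.6, 0.5, -0.0]
opening: 0.86
```

Call:
{"name": "carry_out", "arguments": {
  "targets": [
    [0,0,-0.1,0,0,0],
    [0,0,-0.2,0,0,0],
    [0,0,-0.3,0,0,0],
    [0,0,-0.3,0,0,0],
    [0,0,-0.3,0,0,0],
    [0,0,-0.3,0,0,0],
    [0,0,-0.3,0,0,0],
    [0,0,-0.3,0,0,0],
    [0,0,-0.3,0,0,0],
    [0,0,-0.3,0,0,0],
    [0,0,-0.3,0,0,0],
    [0,0,-0.3,0,0,0],
    [0,0,-0.3,0,0,0],
    [0,0,-0.3,0,0,0],
    [0,0,-0.3,0,0,0],
    [0,0,-0.3,0,0,0],
    [0,0,-0.3,0,0,0],
    [0,0,-0.3,0,0,0],
    [0,0,-0.3,0,0,0],
    [0,0,-0.3,0,0,0]
  ]
}}

```text
time_s: 23.6
position: [0.5635, -0.0065, 0.2598]
tcp_rot: [[0.118, 0.993, 0.002], [0.993, -0.118, -0.003], [-0.002, 0.002, -1.0]]
force: [0.1, -0.1, 0.2]
opening: 0.899
```

Run:
```python
from h import *
st,im=snap('wrist','w12');snap('side','s12');print(st['time_s'],st['position'],st['force'])
s=cv2.imread('pics/s12.png');cv2.imwrite('pics/s12c.png',cv2.resize(s[80:280,230:430],None,fx=3,fy=3,interpolation=cv2.INTER_CUBIC))
```

```text
23.6 [ 0.56352231 -0.00645495  0.25980527] [ 0.13198616 -0.11319959  0.15839072]
```

View pics/w12.png

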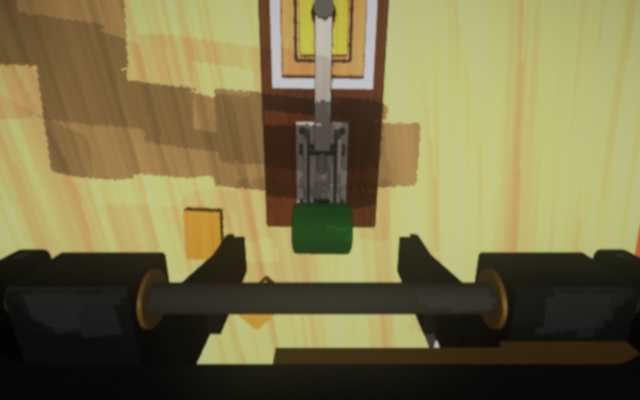

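View pics/s12c.png

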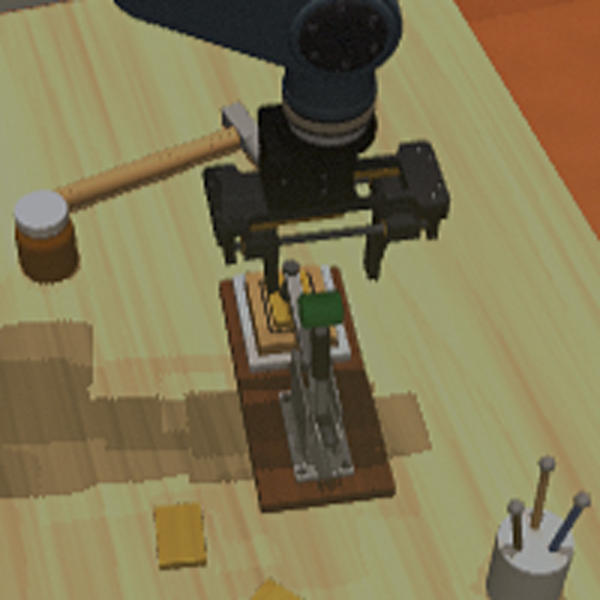

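The clamp stays locked on its own, with the knob at (322,228) and the arm level. I'll wait a little longer, then re-grip.

Call:
{"name": "carry_out", "arguments": {
  "targets": [
    [0,0,0,0,0,0],
    [0,0,0,0,0,0],
    [0,0,0,0,0,0],
    [0,0,0,0,0,0],
    [0,0,0,0,0,0],
    [0,0,0,0,0,0],
    [0,0,0,0,0,0],
    [0,0,0,0,0,0],
    [0,0,0,0,0,0],
    [0,0,0,0,0,0],
    [0,0,0.1,0,0,0],
    [0,0,0.2,0,0,0],
    [0,0,0.28,0,0,0],
    [0,0,0.285,0,0,0],
    [0,0,0.285,0,0,0],
    [0,0,0.285,0,0,0]
  ]
}}

```text
time_s: 25.7
position: [0.5642, -0.0067, 0.2036]
tcp_rot: [[0.118, 0.993, 0.003], [0.993, -0.118, -0.003], [-0.003, 0.004, -1.0]]
force: [-0.3, -0.4, 0.1]
opening: 0.9
```

Call:
{"name": "carry_out", "arguments": {
  "targets": [
    [0,0,0,0,0,0],
    [0,0,0,0,0,0],
    [0,0,0,0,0,0],
    [0,0,0,0,0,0],
    [0,0,0,0,0,0],
    [0,0,0,0,0,0],
    [0,0,0,0,0,0]
  ],
  "jaw": -1
}}

```text
time_s: 26.58
position: [0.5637, -0.0066, 0.2035]
tcp_rot: [[0.118, 0.993, 0.002], [0.993, -0.118, -0.003], [-0.003, 0.002, -1.0]]
force: [-1.7, 0.7, 0.7]
opening: 0.409
```

Run:
```python
from h import *
st=bot.read_state();A=st['tcp_rot'];u=np.array([np.cos(np.radians(83)),np.sin(np.radians(83)),0])
f=lambda h:u*.125*np.sin(h-1.5)+np.array([0,0,.125*np.cos(h-1.5)])
for h in np.arange(1.6,-.01,-.1): print(round(h,2),(A.T@(f(h)-f(1.7))/.2).round(4))
```

```text
1.6 [-0.0618 -0.0002 -0.0092]
1.5 [-0.1242 -0.0005 -0.0121]
1.4 [-0.1866 -0.0007 -0.0089]
1.3 [-0.2483 -0.001   0.0006]
1.2 [-0.3088 -0.0013  0.0162]
1.1 [-0.3675 -0.0016  0.0378]
1.0 [-0.4236 -0.0019  0.0651]
0.9 [-0.4768 -0.0022  0.0979]
0.8 [-0.5265 -0.0025  0.1358]
0.7 [-0.5721 -0.0028  0.1785]
0.6 [-0.6132 -0.0031  0.2256]
0.5 [-0.6494 -0.0033  0.2765]
0.4 [-0.6803 -0.0036  0.3308]
0.3 [-0.7057 -0.0038  0.3879]
0.2 [-0.7253 -0.0041  0.4472]
0.1 [-0.7388 -0.0043  0.5082]
-0.0 [-0.7462 -0.0045  0.5702]
```

Call:
{"name": "carry_out", "arguments": {
  "targets": [
    [-0.031,0,-0.005,0,0,0],
    [-0.062,0,-0.009,0,0,0],
    [-0.093,0,-0.011,0,0,0],
    [-0.124,0,-0.012,0,0,0],
    [-0.155,0,-0.011,0,0,0],
    [-0.187,0,-0.009,0,0,0],
    [-0.248,0,0.0006,0,0,0],
    [-0.309,0,0.016,0,0,0],
    [-0.3675,0,0.038,0,0,0],
    [-0.4236,0,0.065,0,0,0],
    [-0.477,0,0.098,0,0,0],
    [-0.477,0,0.098,0,0,0]
  ]
}}

```text
time_s: 28.08
position: [0.5514, -0.1031, 0.1831]
tcp_rot: [[0.119, 0.993, -0.0], [0.993, -0.119, -0.003], [-0.004, -0.0, -1.0]]
force: [-5.3, -1.4, 1.8]
opening: 0.409
```

Run:
```python
from h import *
st=bot.read_state();A=st['tcp_rot'];u=np.array([np.cos(np.radians(83)),np.sin(np.radians(83)),0])
f=lambda h:u*.125*np.sin(h-1.5)+np.array([0,0,.125*np.cos(h-1.5)])
d=st['position']-np.array([.5637,-.0066,.2035]);print(d@u,d[2],st['force'],st['opening'])
h1=1.5-np.arcsin((-d@u-.0248)/.125);h2=1.5-np.arccos((d[2]+.1225)/.125);print(h1,h2);h0=h1
for h in np.arange(.9,-.01,-.1): print(round(h,2),(A.T@(f(h)-f(h0))/.2).round(4))
```

```text
-0.09731844919447287 -0.020366072577160305 [-5.28238714 -1.42527435  1.82431923] 0.40936425344579214
0.8810901159904337 0.8855166428610733
0.9 [ 0.0097  0.     -0.0068]
0.8 [-0.0399 -0.0001  0.0312]
0.7 [-0.0855 -0.0003  0.0739]
0.6 [-0.1266 -0.0004  0.121 ]
0.5 [-0.1627 -0.0005  0.172 ]
0.4 [-0.1936 -0.0006  0.2263]
0.3 [-0.2189 -0.0007  0.2834]
0.2 [-0.2384 -0.0008  0.3427]
0.1 [-0.2519 -0.0008  0.4037]
0.0 [-0.2592 -0.0008  0.4658]
```

Call:
{"name": "carry_out", "arguments": {
  "targets": [
    [-0.04,0,0.031,0,0,0],
    [-0.0855,0,0.074,0,0,0],
    [-0.127,0,0.121,0,0,0],
    [-0.163,0,0.172,0,0,0],
    [-0.194,0,0.226,0,0,0],
    [-0.219,0,0.283,0,0,0],
    [-0.238,0,0.343,0,0,0],
    [-0.252,0,0.404,0,0,0],
    [-0.256,0,0.44,0,0,0],
    [-0.256,0,0.44,0,0,0],
    [-0.256,0,0.44,0,0,0]
  ]
}}

```text
time_s: 29.45
position: [0.5447, -0.1547, 0.0945]
tcp_rot: [[0.118, 0.993, -0.002], [0.993, -0.118, -0.004], [-0.004, -0.002, -1.0]]
force: [-5.9, -3.4, -1.0]
opening: 0.407
```

Call:
{"name": "carry_out", "arguments": {
  "targets": [
    [0,0,0,0,0,0],
    [0,0,0,0,0,0],
    [0,0,0,0,0,0],
    [0,0,0,0,0,0],
    [0,0,0,0,0,0]
  ],
  "jaw": 0.8
}}

```text
time_s: 30.08
position: [0.545, -0.1548, 0.0946]
tcp_rot: [[0.118, 0.993, -0.001], [0.993, -0.118, -0.004], [-0.004, -0.001, -1.0]]
force: [-0.3, -0.1, 0.7]
opening: 0.864
```

Call:
{"name": "carry_out", "arguments": {
  "targets": [
    [0,0,-0.1,0,0,0],
    [0,0,-0.3,0,0,0],
    [0,0,-0.5,0,0,0],
    [0,0,-0.7,0,0,0],
    [0,0,-0.9,0,0,0],
    [0,0,-0.9,0,0,0],
    [0,0,-0.9,0,0,0]
  ]
}}

```text
time_s: 30.95
position: [0.5446, -0.1537, 0.2741]
tcp_rot: [[0.118, 0.993, -0.002], [0.993, -0.118, -0.004], [-0.004, -0.002, -1.0]]
force: [0.2, 0.4, 0.5]
opening: 0.9
```

Run:
```python
from h import *
st,im=snap('wrist','w13');snap('side','s13');snap('top','t13');print(st['time_s'],st['position'],st['force'])
s=cv2.imread('pics/s13.png');cv2.imwrite('pics/s13c.png',cv2.resize(s[110:360,230:480],None,fx=2.4,fy=2.4,interpolation=cv2.INTER_CUBIC))
```

```text
30.95 [ 0.54463102 -0.15370447  0.2741402 ] [0.16124963 0.41315143 0.50605618]
```

View pics/s13c.png

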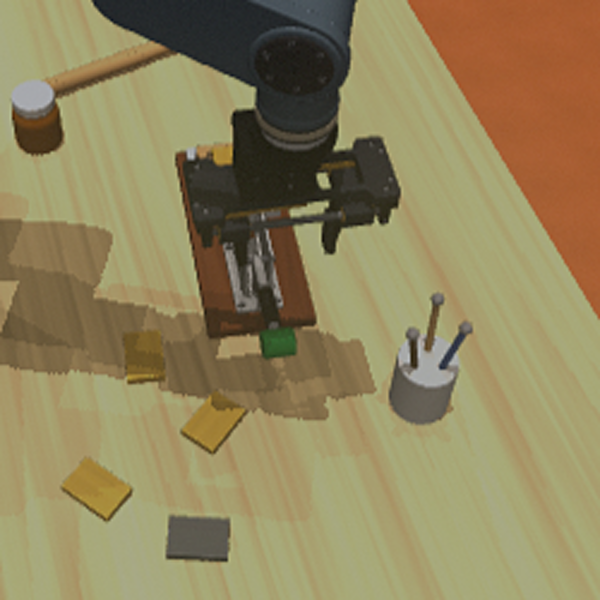

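View pics/t13.png

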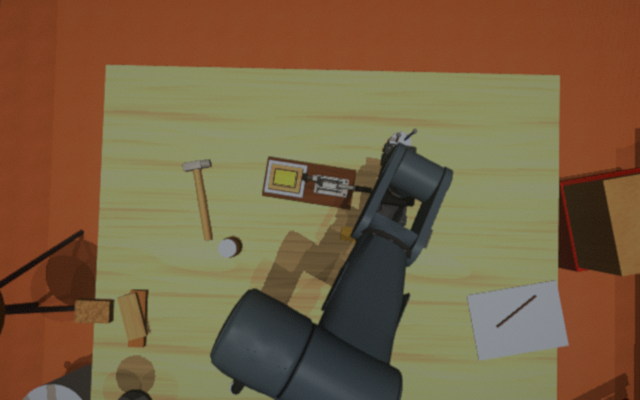

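The handle is back at rest, with the knob at (278,343) in the side crop. The plate is on the plinth at (285,178) in the top view, and the other objects look unmoved. One last numeric check.

Run:
```python
from h import *
im=cv2.imread('pics/t13.png');x0,y0=258,152
roi=cv2.resize(im[y0:206,x0:315],None,fx=12,fy=12,interpolation=cv2.INTER_CUBIC);cv2.imwrite('pics/t13c.png',roi)
hsv=cv2.cvtColor(roi,cv2.COLOR_BGR2HSV)
m=cv2.inRange(hsv,(24,160,60),(38,255,255));cn,_=cv2.findContours(m,cv2.RETR_EXTERNAL,cv2.CHAIN_APPROX_NONE);c=max(cn,key=cv2.contourArea)
print(rectworld('top',(c.reshape(-1,2)+.5)/12-.5+[x0,y0],.058))
a=cv2.imread('pics/top0.png');d=cv2.absdiff(a,im).max(2)
for n,(x,y) in dict(hammer=(200,190),jar=(230,247)).items(): print(n,d[y-20:y+20,x-20:x+20].max())
```

```text
Traceback (most recent call last):
ValueError: max() iterable argument is empty
```

View pics/t13c.png

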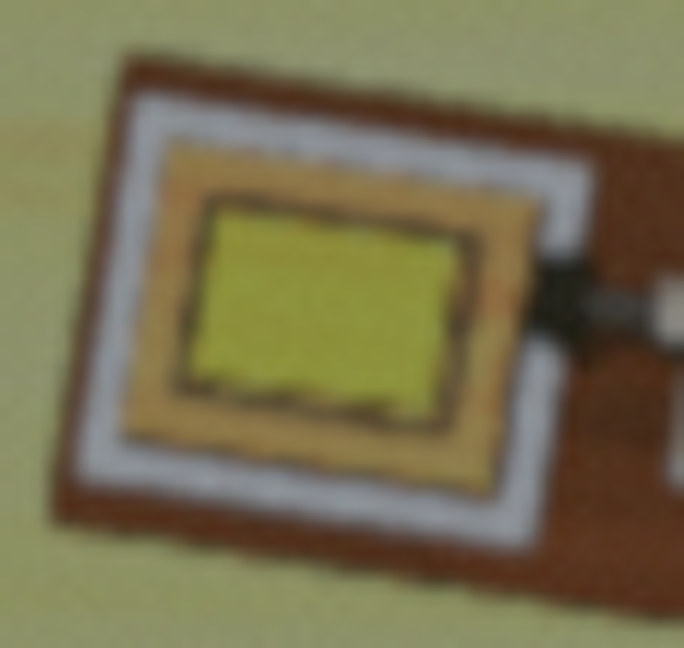

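```bash
python3 -c "
from rig import bot
print(bot.read_state()['qvel'].round(2)); print(bot.hand_in())"
```

```text
[ 0.04  0.08 -0.37  0.04  0.05  0.11]
the job is handed in; nothing more can be done
None
```

I placed the rightmost brass plate on the plinth, clamped it, reopened the clamp and handed the job in at about 31 s of the 66 s allowed. No verdict was reported.

- **Placing:** I lowered the plate until it touched the plinth (about 5 N), then let go. In the last top picture it is centred in the rectangle to about 1–2 mm and looks square.
- **Clamping:** I swung the handle to its end stop at about 1.7 rad and released it. The clamp then stayed locked with the gripper clear for about 3.5 s. The pad force can't be read out, so I judged this from the pictures alone.
- **Reopening:** I swung the handle back to about 0.05 rad, let go and lifted clear. The arm read no contact force worth noting.
- **Other things:** the grey plate, tin, hammer and jar look unmoved in the last pictures, and so do the other brass plates that were in view.

**Checks that disagreed or failed:**
- The handle's resting angle came out at about 0.035 rad rather than 0. This put up to about 19 N on the grip during the first part of the swing, so I corrected the arc.
- My final numeric check of the plate by colour mask found nothing, and that error also skipped the pixel comparison of the hammer and jar. The final centring and "unmoved" findings are therefore by eye and from corner pixels.

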